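# Snug up the plug of a watering manifold and cap it

### The job

Screw the brass plug in the green watering manifold clockwise until it goes properly snug, taking fresh grips as needed, without overtightening it; that it eases back a little when let go is normal. Then put the black dust cap over the plug so that it sits fully down on the manifold, and let go. Leave the other things on the table where they are.

Things in the scene. Friction and masses are not known exactly. Their poses are not given: they have to be found in the camera images.
- manifold: green cast block of a drip-watering manifold, fixed to the table: body 112 x 86 mm, flat deck 40 mm above the table, foot flange 150 x 70 x 7 mm, three brass hose barbs on its +x side. Origin at the table under the port's axis, which is vertical and central; z up.
- port (a point): centre of the port at deck height (40 mm above the table). A round collar, 44 mm outside diameter and 14 mm tall, stands round it on the deck; the cap goes over collar and plug and its rim rests on the deck.
- plug: brass tapered plug, already started in the port's thread and held upright there. Head: a flat-sided bar 36 mm long (its x) x 14 mm thick (its y) x 26 mm tall; grip it across the 14 mm. Origin on the axis at the head's underside, z up, 24 mm above the deck and 10 mm above the collar's top. Clockwise from above tightens; it stays at this height (it does not visibly sink).
- plug_head (a point): middle of the top face of the plug's head (26 mm above the plug's origin), turning with it: x along the bar, y across it.
- seat: elastic tapered seat in the port, out of sight; its height differs each time. The plug runs freely (drag about 0.18 N m) for 0.4 to 2.1 rad, then the taper bites and the torque climbs some 1.4 N m per rad over 0.3 to 0.6 rad. Read with the turning paused, 0.5 to 0.55 N m is right; beyond 0.75 it is overtightened. Let go, the plug eases back about 0.2 rad and stays: normal, start the grip afresh.
- cap: loose black dust cap, 90 g: an upturned cup of 58 mm outside and 52 mm inside diameter, 60 mm tall, 56 mm deep inside, with a round knob 22 mm in diameter and 26 mm tall on top. Stands open side down on the table. Origin at the centre of its open rim, z up.
- cap_knob (a point): middle of the top face of the cap's knob, 86.5 mm above the rim.
- duck: yellow rubber duck, 56 x 46 x 42 mm, origin under its middle; bystander, leave alone.
- vase: pale green glass bud vase, 46 mm wide, 144 mm tall, origin under its middle; bystander, leave alone.
- clay_pot: small clay pot, 64 mm wide, 50 mm tall, origin under its middle; bystander, leave alone.
- glue: small brown dropper bottle, 33 mm wide, 102 mm tall, origin under its middle; bystander, leave alone.
Mind the look-alikes: they are no part of the job. What is meant by the cap is not blue, and is the larger of those in its own colour. Several things have the shape of the manifold; the one meant has the colours described above.

How it is judged:
On the way, in this order (a step that is already met when the one before it is completed fails the run):
1. the plug is snug: it presses its seat with more than 35 N, which takes about 0.3 N m (contact force between plug and seat above 35 N), for 0.2 s.
2. the cap sits over the plug, its rim on the manifold's deck (horizontal distance between cap and port below 0.007 m and z of cap in the frame of port between -0.004 and 0.004 m and angle between cap's own z axis and vertical below 0.08 rad), for 0.2 s.
At the end, for the whole second after the job is handed in: The plug was made snug and, eased back a little, still bites (presses its seat with more than 10 N), and the released cap rests upright over it, within 7 mm of the port's axis, tilted less than 0.08 rad, its rim within 4 mm of the deck (all of step 2 and contact force between plug and seat above 10 N and linear speed of cap below 0.02 m/s); the robot touches nothing.
It fails at once if the plug is overtightened: it presses its seat with more than 110 N (about 0.75 N m and up on the head) (contact force between plug and seat above 110 N).
It fails at once if the duck is moved more than 30 mm (distance of duck from where it was at the start of the episode above 0.03 m).
It fails at once if the vase is moved more than 30 mm (distance of vase from where it was at the start of the episode above 0.03 m).
It fails at once if the clay pot is moved more than 30 mm (distance of clay_pot from where it was at the start of the episode above 0.03 m).
It fails at once if the dropper bottle is moved more than 30 mm (distance of glue from where it was at the start of the episode above 0.03 m).
It also fails if it takes over 72 s, if anything falls off the work surface, if the arm or the gripper's body presses on something with over 40 N, if the wrist force passes 120 N, or if a joint passes its speed limit or range.

### The arm

A 6-joint arm with a two-finger parallel gripper is mounted at the origin on the work surface; the furniture and walls round the work are solid. World frame = base frame: x ahead of the robot, y to its left, z up, the work surface at z = 0. Lengths are in m, angles in rad, forces in N, time in s.
With the tool pointing down it reaches from about 0.225 to 0.875 m from the base axis. Payload 3.4 kg.
Tool frame: the origin (TCP) lies at the very end of the fingers, on their centre line; the grasp point (between the pads) lies 19 mm behind it (manip.grasp_offset is the distance from the TCP to the grasp point, in m); x points along the fingers, y is the direction in which the jaws open and shut, and the axes are right-handed (so a half turn about x gives the same grasp; the last joint's range is limited). The gripper opens to 85 mm and grips with 20 to 120 N. Pads are 22 mm wide; open, the fingers measure 114 mm over their backs; the gripper's body (76 mm by 85 mm) begins 54 mm behind the grasp point. The pads swing forward as they close: fully open they stand 13 mm farther back than shut.
Start: joints at [1.194, 0.276, 1.505, -0, 1.361, -0.121], TCP at [0.146, 0.556, 0.205] pointing down, gripper open.
Joint ranges: [-2.89, 2.89], [-0.75, 2.08], [0.22, 2.7], [-1.18, 4.32], [0.11, 2.71], [-2.7, 2.7]. Speed limits (rad/s): [2.57, 2.57, 3.14, 3.14, 3.14, 3.14].

### API

Orientations are given as a unit quaternion [w, x, y, z].
In Python, from rig import manip gives the robot as it stands.
- The arm moves only by the tool step_arm, never from a script. Its argument "increments" is a list of rows, each an object with "grip": the opening, from 0 (shut) to 1 (fully open); "delta_pos": the shift along the world's x, y, z in m, a list of three; "twist": the turn about the world's z in degrees. A call has 1 to 10 rows; each row shifts and turns the commanded pose from where the row before left it; what a row does not reach is not made up. A row lasts 1/12 s, in which the tool goes at most 41.7 mm and 7.16 degrees, less where a joint would pass 70% of its speed; a pose out of reach is approached as far as the arm can. A call with a gripper value outside its range is refused whole. The fingers move at their own pace and stop on an object; "force" is the grip in N (left out, the last holds). Time passes only in rows, so rows that do not move let the fingers close. It gives the time, the measured TCP pose, the force and the opening at its end, in the units of the state.
- manip.get_state(): the state, without advancing time (a new reading comes with each control period).
- manip.get_image(name): name is "scene" or "top" or "wrist"; returns a dict with "img" (384x512x3 uint8, red, green, blue), "fx", "fy", "cx", "cy" (pixels), "rvec" (rotation vector, rad) and "tvec" (3), from world to camera coordinates, as OpenCV has them; the wrist camera has in their place "mount" (4x4, takes a point from camera to tool coordinates, whose origin is the TCP and whose axes are the tool frame's). Camera axes: x right, y down, z forward; pixel columns grow to the right and rows downward; lengths in m; the calibration is good to about 2 mm. A picture is of the moment at which its call begins: read the wrist's pose just before it. There is no depth.
- manip.sign_off(): hands the job in, once; it reports no verdict.
The state is a dict: "clock": time; "qpos": joint angles; "qd": joint speeds; "effort": joint torques, N m; "position": TCP position; "ee_rot": TCP orientation; "contact_force": force on the tool from outside, world axes, zero at the start; "moment": the same for the moment, N m; "width": finger opening in m.
Only numpy, scipy, OpenCV 4.12 (cv2) and the standard library are available. Lean on these libraries where they do the work, as an engineer would, in place of code of your own. Each camera call takes 0.05 s, during which the arm holds its last target. There are 200 camera calls.

## Working session

There is one attempt and no reset: what is moved stays moved. The work goes in short steps, Python scripts to look and compute and a tool call to move; the robot and the scene stay as the last step left them, time stands still between calls to the robot, and variables do not carry over. Pictures are saved under pics/ and viewed, about 8 in all and at most 12, crops included, and the job is handed in when it is done.

Besides the shell and the picture viewer there is one more tool, called by a JSON object that holds its "op" and its "data", one argument or row to a line. step_arm: Moves the arm, as the interface text tells. Its arguments: {"type":"object","properties":{"increments":{"type":"array"},"force":{"type":"number"}},"required":["increments"]}

```bash
mkdir -p pics
cat > h.py <<'E'
import numpy as np, cv2
from rig import manip
def snap(n,f):
    d=manip.get_image(n); cv2.imwrite(f'pics/{f}.png',d['img'][:,:,::-1]); 
    np.save(f'pics/{f}.npy',{k:v for k,v in d.items() if k!='img'},allow_pickle=True); return d
def ray(d,u,v,z):
    R=cv2.Rodrigues(np.array(d['rvec'],float))[0]; t=np.array(d['tvec'],float).ravel()
    c=-R.T@t; r=R.T@np.array([(u-d['cx'])/d['fx'],(v-d['cy'])/d['fy'],1]); return c+r*(z-c[2])/r[2]
def load(f): return np.load(f'pics/{f}.npy',allow_pickle=True).item()
E
python3 - <<'E'
from h import *
a=snap('scene','s1');b=snap('top','t1')
cv2.imwrite('pics/st.png',cv2.resize(np.vstack([a['img'],b['img']])[:,:,::-1],(400*1,600)))
for d in(a,b):
    R=cv2.Rodrigues(np.array(d['rvec'],float))[0];print(-R.T@np.array(d['tvec']).ravel(),d['fx'])
s=manip.get_state();print(s)
E
```

```text
[-0.03728085 -0.62503694  0.74217973] 399.734229142679
[0.34529733 0.04961882 1.03854067] 444.6763737956628
{'clock': 0.1, 'qpos': array([ 1.19397873e+00,  2.76565842e-01,  1.50600649e+00, -1.59525769e-06,
        1.36070567e+00, -1.20999510e-01]), 'qd': array([-0.00027775, -0.00046386, -0.00316501,  0.00017495,  0.00129342,
       -0.00108574]), 'effort': array([ 2.64113965e-03, -4.17703915e+01, -2.46405834e+01, -1.77024922e-04,
        6.00862622e-03,  1.78724278e-06]), 'position': array([0.14531163, 0.55580558, 0.20430683]), 'ee_rot': array([ 0.70118379,  0.08962114,  0.70147629, -0.09077641]), 'contact_force': array([ 0.02330005,  0.4925961 , -0.3531688 ]), 'moment': array([-0.00221947, -0.00776482, -0.04420741]), 'width': 0.08573518988431147}
```

View pics/t1.png

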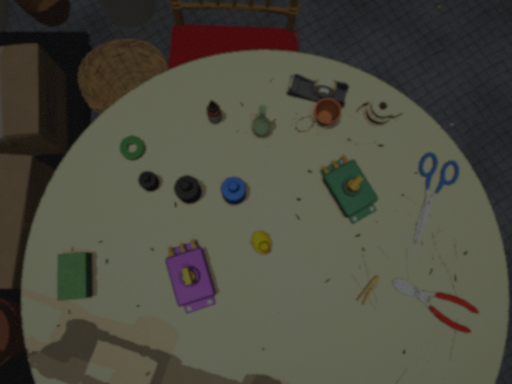

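View pics/s1.png

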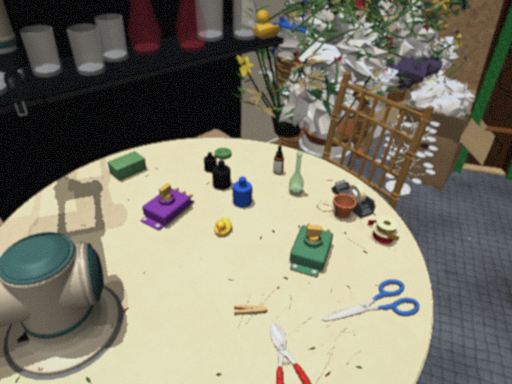

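The top view shows the green manifold at about (350,190) with its plug near (354,184). The larger black cap is at (188,189) and the smaller one at (149,181). I'll zoom in on both.

Run:
```python
from h import *
d=load('t1');im=cv2.imread('pics/t1.png')
a=cv2.resize(im[140:230,305:395],(540,540),interpolation=cv2.INTER_CUBIC)
b=cv2.resize(im[150:215,165:210],(249,360),interpolation=cv2.INTER_CUBIC)
o=np.zeros((540,790,3),np.uint8);o[:,:540]=a;o[:360,541:790]=b
cv2.imwrite('pics/c1.png',np.clip(o*1.6,0,255))
for n,u,v,z in[('plug',354,184,.09),('cap',187,188,.0865),('img right',454,184,.09),('pot',327,112,.05),('vase',261,120,.07),('duck',262,242,.02),('glue',214,110,.05)]:print(n,ray(d,u,v,z).round(3))
```

```text
plug [ 0.546 -0.181  0.09 ]
cap [0.543 0.184 0.087]
img right [ 0.544 -0.402  0.09 ]
pot [ 0.729 -0.137  0.05 ]
vase [0.703 0.02  0.07 ]
duck [0.428 0.021 0.02 ]
glue [0.736 0.129 0.05 ][ WARN:0@0.467] global loadsave.cpp:1063 imwrite_ Unsupported depth image for selected encoder is fallbacked to CV_8U.
```

View pics/c1.png

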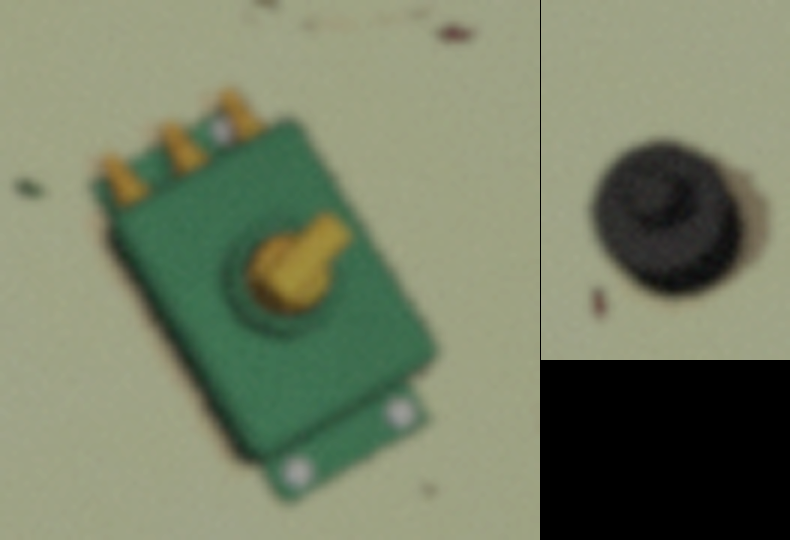

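The plug's bar points up and to the right in the image, so its world direction is about -45°. That puts the jaws at about +45°. I'll move above it and check with the wrist camera.

{"op": "step_arm", "data": {
  "increments": [
    {"grip": 1, "delta_pos": [0.02, -0.0365, 0], "twist": -1.5},
    {"grip": 1, "delta_pos": [0.02, -0.0365, 0], "twist": -1.5},
    {"grip": 1, "delta_pos": [0.02, -0.0365, 0], "twist": -1.5},
    {"grip": 1, "delta_pos": [0.02, -0.0365, 0], "twist": -1.5},
    {"grip": 1, "delta_pos": [0.02, -0.0365, 0], "twist": -1.5},
    {"grip": 1, "delta_pos": [0.02, -0.0365, 0], "twist": -1.5},
    {"grip": 1, "delta_pos": [0.02, -0.0365, 0], "twist": -1.5},
    {"grip": 1, "delta_pos": [0.02, -0.0365, 0], "twist": -1.5},
    {"grip": 1, "delta_pos": [0.02, -0.0365, 0], "twist": -1.5},
    {"grip": 1, "delta_pos": [0.02, -0.0365, 0], "twist": -1.5}
  ]
}}

```text
clock: 0.93
position: [0.3456, 0.1894, 0.2051]
ee_rot: [0.684, 0.181, 0.683, -0.181]
contact_force: [0.1, -0.1, -0.2]
width: 0.0852
```

{"op": "step_arm", "data": {
  "increments": [
    {"grip": 1, "delta_pos": [0.02, -0.0365, 0], "twist": -1.5},
    {"grip": 1, "delta_pos": [0.02, -0.0365, 0], "twist": -1.5},
    {"grip": 1, "delta_pos": [0.02, -0.0365, 0], "twist": -1.5},
    {"grip": 1, "delta_pos": [0.02, -0.0365, 0], "twist": -1.5},
    {"grip": 1, "delta_pos": [0.02, -0.0365, 0], "twist": -1.5},
    {"grip": 1, "delta_pos": [0.02, -0.0365, 0], "twist": -1.5},
    {"grip": 1, "delta_pos": [0.02, -0.0365, 0], "twist": -1.5},
    {"grip": 1, "delta_pos": [0.02, -0.0365, 0], "twist": -1.5},
    {"grip": 1, "delta_pos": [0.02, -0.0365, 0], "twist": -1.5},
    {"grip": 1, "delta_pos": [0, 0, 0], "twist": 0}
  ]
}}

```text
clock: 1.77
position: [0.5294, -0.1444, 0.2041]
ee_rot: [0.658, 0.261, 0.655, -0.263]
contact_force: [0.5, 1.1, 1.5]
width: 0.0851
```

```bash
cat >> h.py <<'E'
from scipy.spatial.transform import Rotation as Ro
def pose(s):
    w,x,y,z=s['ee_rot']; T=np.eye(4);T[:3,:3]=Ro.from_quat([x,y,z,w]).as_matrix();T[:3,3]=s['position'];return T
def brief():
    s=manip.get_state();T=pose(s);y=T[:3,1]
    print('t',round(s['clock'],2),'p',s['position'].round(4),'psi',round(np.degrees(np.arctan2(y[1],y[0])),2),'q',s['qpos'].round(2),'F',s['contact_force'].round(2),'M',s['moment'].round(3),'w',round(s['width'],4));return s
def wsnap(f):
    s=manip.get_state();d=manip.get_image('wrist');W=pose(s)@np.array(d['mount'],float);d['W']=W
    cv2.imwrite(f'pics/{f}.png',np.clip(d['img'][:,:,::-1]*1.5,0,255).astype(np.uint8));np.save(f'pics/{f}.npy',{k:v for k,v in d.items() if k!='img'},allow_pickle=True);return d
def wray(d,u,v,z):
    r=d['W'][:3,:3]@np.array([(u-d['cx'])/d['fx'],(v-d['cy'])/d['fy'],1]);c=d['W'][:3,3];return c+r*(z-c[2])/r[2]
def wproj(d,p):
    q=np.linalg.inv(d['W'])@np.r_[p,1];return np.array([d['fx']*q[0]/q[2]+d['cx'],d['fy']*q[1]/q[2]+d['cy']])
E
python3 - <<'E'
from h import *
brief();d=wsnap('w1');print(d['W'].round(3),d['fx'])
t=load('t1');print('port',ray(t,352.5,186.7,.054).round(4),'cap',ray(t,186.9,185.2,.0865).round(4))
E
```

```text
t 1.77 p [ 0.5294 -0.1444  0.2041] psi 46.52 q [-0.39  0.23  1.57 -0.    1.34 -1.2 ] F [0.51 1.12 1.5 ] M [ 0.033 -0.024  0.02 ] w 0.0851
[[ 0.688  0.7    0.192  0.48 ]
 [ 0.725 -0.663 -0.185 -0.099]
 [-0.002  0.266 -0.964  0.373]
 [ 0.     0.     0.     1.   ]] 272.84122867458115
port [ 0.5478 -0.1858  0.054 ] cap [0.5488 0.1847 0.0865]
```

View pics/w1.png

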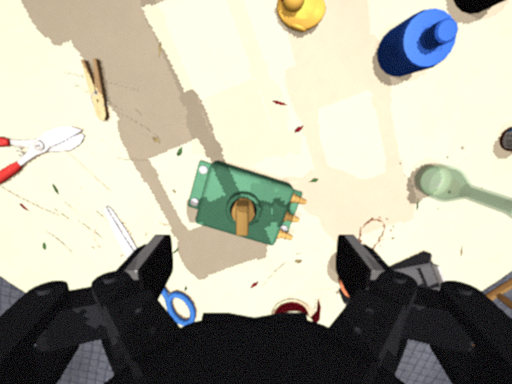

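The wrist view shows the plug bar nearly vertical at about (241,217). The manifold deck is centred at about (245,205). Next is a crop for detail.

Run:
```python
from h import *
brief();d=wsnap('w2');im=cv2.imread('pics/w2.png')
cv2.imwrite('pics/c2.png',cv2.resize(im[150:260,180:320],(764,600),interpolation=cv2.INTER_CUBIC))
for u,v in[(243,209)]:print(wray(d,u,v,.09).round(4))
```

```text
t 1.82 p [ 0.5269 -0.1407  0.2039] psi 46.6 q [-0.39  0.23  1.57 -0.    1.34 -1.2 ] F [0.03 1.24 0.23] M [0.062 0.012 0.055] w 0.0854
[ 0.5387 -0.1698  0.09  ]
```

View pics/c2.png

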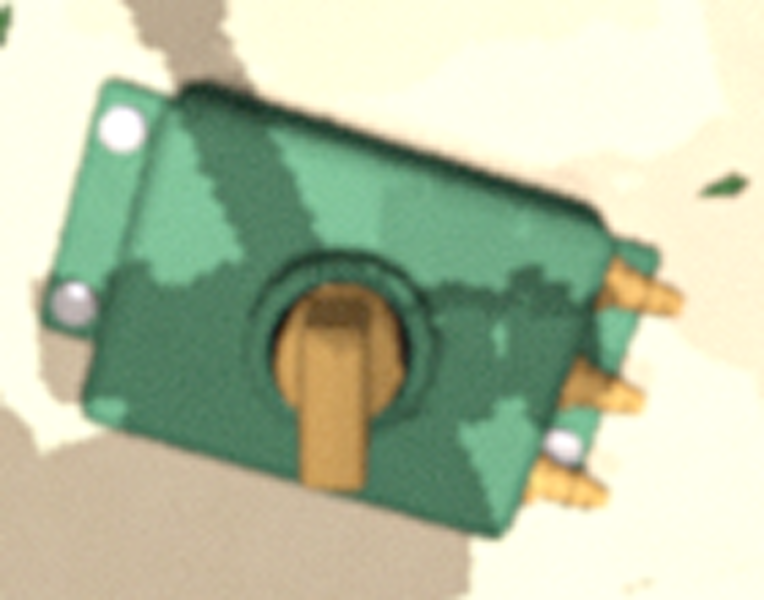

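Run:
```python
from h import *
d=load('w2');f=lambda x,y,z=.09:wray(d,180+x/5.457,150+y/5.457,z)
c=f(335,408);v=f(334,488)-f(336,328);print(c.round(4),np.degrees(np.arctan2(v[1],v[0])),np.linalg.norm(v))
print(f(343,338,.054).round(4), np.linalg.norm(f(301,400)-f(368,400)))
brief()
```

```text
[ 0.5507 -0.1839  0.09  ] -44.77859384539966 0.03482049981152612
[ 0.549 -0.182  0.054] 0.01360299977099404
t 1.87 p [ 0.5255 -0.1384  0.204 ] psi 46.7 q [-0.39  0.23  1.57  0.    1.34 -1.2 ] F [-0.82  0.32 -0.79] M [-0.037 -0.    -0.034] w 0.0852
```

{"op": "step_arm", "data": {
  "increments": [
    {"grip": 1, "delta_pos": [0.0122, -0.0225, 0], "twist": -1.5},
    {"grip": 1, "delta_pos": [0.0122, -0.0225, 0], "twist": 0},
    {"grip": 0.6, "delta_pos": [0, 0, -0.03], "twist": 0},
    {"grip": 0.6, "delta_pos": [0, 0, -0.03], "twist": 0},
    {"grip": 0.6, "delta_pos": [0, 0, -0.03], "twist": 0},
    {"grip": 0.6, "delta_pos": [0, 0, -0.03], "twist": 0},
    {"grip": 0.6, "delta_pos": [0, 0, -0.012], "twist": 0},
    {"grip": 0.6, "delta_pos": [0, 0, -0.012], "twist": 0},
    {"grip": 0.6, "delta_pos": [0, 0, 0], "twist": 0},
    {"grip": 0.6, "delta_pos": [0, 0, 0], "twist": 0}
  ]
}}

```text
clock: 2.7
position: [0.5489, -0.1805, 0.0609]
ee_rot: [0.654, 0.268, 0.655, -0.268]
contact_force: [0.0, -0.3, 0.3]
width: 0.0517
```

Run:
```python
from h import *
brief()
```

```text
t 2.7 p [ 0.5489 -0.1805  0.0609] psi 45.42 q [-0.44  0.4   1.71  0.    1.04 -1.23] F [ 0.02 -0.27  0.28] M [-0.039  0.012 -0.013] w 0.0517
```

{"op": "step_arm", "data": {
  "increments": [
    {"grip": 0, "delta_pos": [0, -0.0015, 0], "twist": 0},
    {"grip": 0, "delta_pos": [0, 0, 0], "twist": 0},
    {"grip": 0, "delta_pos": [0, 0, 0], "twist": 0},
    {"grip": 0, "delta_pos": [0, 0, 0], "twist": 0},
    {"grip": 0, "delta_pos": [0, 0, 0], "twist": 0},
    {"grip": 0, "delta_pos": [0, 0, 0], "twist": 0},
    {"grip": 0, "delta_pos": [0, 0, 0], "twist": 0}
  ],
  "force": 60
}}

```text
clock: 3.28
position: [0.5507, -0.1838, 0.0625]
ee_rot: [0.655, 0.269, 0.653, -0.269]
contact_force: [-1.3, 0.8, 5.7]
width: 0.0096
```

Run:
```python
from h import *
brief()
```

```text
t 3.28 p [ 0.5507 -0.1838  0.0625] psi 45.33 q [-0.44  0.4   1.7   0.    1.04 -1.23] F [-1.26  0.78  5.75] M [0.203 0.108 0.045] w 0.0096
```

{"op": "step_arm", "data": {
  "increments": [
    {"grip": 0, "delta_pos": [0, 0, 0], "twist": 0},
    {"grip": 0, "delta_pos": [0, 0, 0], "twist": 0},
    {"grip": 0, "delta_pos": [0, 0, 0], "twist": 0}
  ]
}}

```text
clock: 3.53
position: [0.5506, -0.1838, 0.0625]
ee_rot: [0.655, 0.269, 0.653, -0.269]
contact_force: [-0.7, 2.7, 5.5]
width: 0.0099
```

Run:
```python
from h import *
brief();d=wsnap('w3')
```

```text
t 3.53 p [ 0.5506 -0.1838  0.0625] psi 45.34 q [-0.44  0.4   1.7   0.    1.04 -1.23] F [-0.71  2.69  5.51] M [0.195 0.136 0.013] w 0.0099
```

View pics/w3.png

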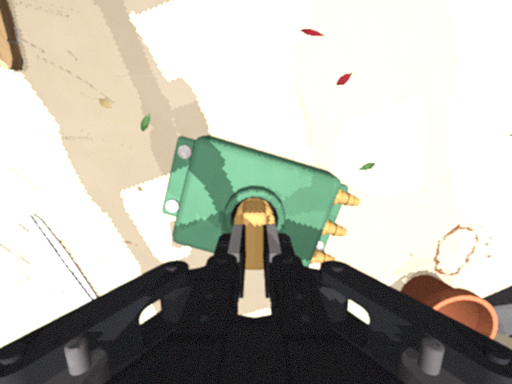

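The plug is gripped between the pads. Now I'll turn it clockwise.

{"op": "step_arm", "data": {
  "increments": [
    {"grip": 0, "delta_pos": [0, 0, 0], "twist": -4},
    {"grip": 0, "delta_pos": [0, 0, 0], "twist": -5},
    {"grip": 0, "delta_pos": [0, 0, 0], "twist": -5},
    {"grip": 0, "delta_pos": [0, 0, 0], "twist": -5},
    {"grip": 0, "delta_pos": [0, 0, 0], "twist": -4},
    {"grip": 0, "delta_pos": [0, 0, 0], "twist": 0},
    {"grip": 0, "delta_pos": [0, 0, 0], "twist": 0},
    {"grip": 0, "delta_pos": [0, 0, 0], "twist": 0}
  ]
}}

```text
clock: 4.25
position: [0.551, -0.1836, 0.0625]
ee_rot: [0.588, 0.394, 0.586, -0.393]
contact_force: [1.1, 2.3, 6.2]
width: 0.0095
```

Run:
```python
from h import *
brief()
```

```text
t 4.25 p [ 0.551  -0.1836  0.0625] psi 22.33 q [-0.44  0.4   1.7   0.    1.04 -0.83] F [1.08 2.31 6.24] M [0.29  0.012 0.047] w 0.0095
```

{"op": "step_arm", "data": {
  "increments": [
    {"grip": 0, "delta_pos": [0, 0, 0], "twist": -4},
    {"grip": 0, "delta_pos": [0, 0, 0], "twist": -4},
    {"grip": 0, "delta_pos": [0, 0, 0], "twist": -4},
    {"grip": 0, "delta_pos": [0, 0, 0], "twist": 0},
    {"grip": 0, "delta_pos": [0, 0, 0], "twist": 0},
    {"grip": 0, "delta_pos": [0, 0, 0], "twist": 0}
  ]
}}

```text
clock: 4.75
position: [0.5512, -0.1835, 0.0625]
ee_rot: [0.544, 0.454, 0.542, -0.452]
contact_force: [0.9, 1.7, 5.7]
width: 0.01
```

```bash
cat > s.py <<'E'
from h import *
s=brief();print('e6',s['effort'][5].round(3))
E
python3 s.py
```

```text
t 4.75 p [ 0.5512 -0.1835  0.0625] psi 10.33 q [-0.44  0.4   1.7   0.    1.04 -0.62] F [0.88 1.66 5.71] M [ 0.359 -0.142  0.135] w 0.01
e6 0.09
```

{"op": "step_arm", "data": {
  "increments": [
    {"grip": 0, "delta_pos": [0, 0, 0], "twist": -3},
    {"grip": 0, "delta_pos": [0, 0, 0], "twist": -3},
    {"grip": 0, "delta_pos": [0, 0, 0], "twist": 0},
    {"grip": 0, "delta_pos": [0, 0, 0], "twist": 0},
    {"grip": 0, "delta_pos": [0, 0, 0], "twist": 0}
  ]
}}

```text
clock: 5.17
position: [0.5514, -0.1835, 0.0625]
ee_rot: [0.519, 0.482, 0.518, -0.48]
contact_force: [0.7, 2.6, 4.5]
width: 0.01
```

```bash
python3 s.py
```

```text
t 5.17 p [ 0.5514 -0.1835  0.0625] psi 4.33 q [-0.44  0.4   1.7   0.    1.04 -0.52] F [0.66 2.65 4.55] M [ 0.373 -0.156  0.131] w 0.01
e6 0.106
```

{"op": "step_arm", "data": {
  "increments": [
    {"grip": 0, "delta_pos": [0, 0, 0], "twist": -3},
    {"grip": 0, "delta_pos": [0, 0, 0], "twist": -3},
    {"grip": 0, "delta_pos": [0, 0, 0], "twist": -3},
    {"grip": 0, "delta_pos": [0, 0, 0], "twist": 0},
    {"grip": 0, "delta_pos": [0, 0, 0], "twist": 0},
    {"grip": 0, "delta_pos": [0, 0, 0], "twist": 0}
  ]
}}

```text
clock: 5.67
position: [0.5516, -0.1834, 0.0625]
ee_rot: [0.48, 0.521, 0.478, -0.519]
contact_force: [1.1, 2.2, 5.4]
width: 0.0099
```

```bash
python3 s.py
```

```text
t 5.67 p [ 0.5516 -0.1834  0.0625] psi -4.67 q [-0.44  0.4   1.7   0.    1.04 -0.36] F [1.15 2.21 5.39] M [ 0.437 -0.209  0.078] w 0.0099
e6 0.108
```

{"op": "step_arm", "data": {
  "increments": [
    {"grip": 0, "delta_pos": [0, 0, 0], "twist": -3},
    {"grip": 0, "delta_pos": [0, 0, 0], "twist": -4},
    {"grip": 0, "delta_pos": [0, 0, 0], "twist": -3},
    {"grip": 0, "delta_pos": [0, 0, 0], "twist": 0},
    {"grip": 0, "delta_pos": [0, 0, 0], "twist": 0},
    {"grip": 0, "delta_pos": [0, 0, 0], "twist": 0}
  ]
}}

```text
clock: 6.17
position: [0.5518, -0.1835, 0.0625]
ee_rot: [0.433, 0.561, 0.431, -0.558]
contact_force: [2.3, 2.3, 5.5]
width: 0.01
```

```bash
python3 s.py
```

```text
t 6.17 p [ 0.5518 -0.1835  0.0625] psi -14.62 q [-0.44  0.4   1.7   0.    1.04 -0.19] F [2.26 2.26 5.54] M [ 0.48  -0.395  0.088] w 0.01
e6 0.104
```

{"op": "step_arm", "data": {
  "increments": [
    {"grip": 0, "delta_pos": [0, 0, 0], "twist": -3},
    {"grip": 0, "delta_pos": [0, 0, 0], "twist": -4},
    {"grip": 0, "delta_pos": [0, 0, 0], "twist": -3},
    {"grip": 0, "delta_pos": [0, 0, 0], "twist": 0},
    {"grip": 0, "delta_pos": [0, 0, 0], "twist": 0},
    {"grip": 0, "delta_pos": [0, 0, 0], "twist": 0}
  ]
}}

```text
clock: 6.67
position: [0.552, -0.1836, 0.0625]
ee_rot: [0.383, 0.596, 0.381, -0.594]
contact_force: [3.0, 2.8, 4.7]
width: 0.01
```

```bash
python3 s.py
```

```text
t 6.67 p [ 0.552  -0.1836  0.0625] psi -24.62 q [-0.44  0.4   1.7   0.    1.04 -0.01] F [3.01 2.79 4.71] M [ 0.432 -0.426  0.165] w 0.01
e6 0.107
```

{"op": "step_arm", "data": {
  "increments": [
    {"grip": 0, "delta_pos": [0, 0, 0], "twist": -3},
    {"grip": 0, "delta_pos": [0, 0, 0], "twist": -4},
    {"grip": 0, "delta_pos": [0, 0, 0], "twist": -3},
    {"grip": 0, "delta_pos": [0, 0, 0], "twist": 0},
    {"grip": 0, "delta_pos": [0, 0, 0], "twist": 0},
    {"grip": 0, "delta_pos": [0, 0, 0], "twist": 0}
  ]
}}

```text
clock: 7.17
position: [0.5522, -0.1837, 0.0626]
ee_rot: [0.33, 0.628, 0.328, -0.625]
contact_force: [2.3, 2.5, 5.4]
width: 0.0099
```

```bash
python3 s.py
```

```text
t 7.17 p [ 0.5522 -0.1837  0.0626] psi -34.59 q [-0.44  0.4   1.7   0.    1.04  0.16] F [2.31 2.52 5.39] M [ 0.401 -0.446  0.258] w 0.0099
e6 0.255
```

The bite has begun, so I'll use smaller steps.

{"op": "step_arm", "data": {
  "increments": [
    {"grip": 0, "delta_pos": [0, 0, 0], "twist": -3},
    {"grip": 0, "delta_pos": [0, 0, 0], "twist": -2},
    {"grip": 0, "delta_pos": [0, 0, 0], "twist": 0},
    {"grip": 0, "delta_pos": [0, 0, 0], "twist": 0},
    {"grip": 0, "delta_pos": [0, 0, 0], "twist": 0},
    {"grip": 0, "delta_pos": [0, 0, 0], "twist": 0}
  ]
}}

```text
clock: 7.67
position: [0.5523, -0.1837, 0.0626]
ee_rot: [0.302, 0.641, 0.3, -0.638]
contact_force: [2.9, 2.6, 4.5]
width: 0.01
```

```bash
python3 s.py
```

```text
t 7.67 p [ 0.5523 -0.1837  0.0626] psi -39.57 q [-0.44  0.4   1.7   0.    1.04  0.25] F [2.86 2.63 4.51] M [ 0.361 -0.482  0.348] w 0.01
e6 0.361
```

{"op": "step_arm", "data": {
  "increments": [
    {"grip": 0, "delta_pos": [0, 0, 0], "twist": -3},
    {"grip": 0, "delta_pos": [0, 0, 0], "twist": -2},
    {"grip": 0, "delta_pos": [0, 0, 0], "twist": 0},
    {"grip": 0, "delta_pos": [0, 0, 0], "twist": 0},
    {"grip": 0, "delta_pos": [0, 0, 0], "twist": 0},
    {"grip": 0, "delta_pos": [0, 0, 0], "twist": 0}
  ]
}}

```text
clock: 8.17
position: [0.5524, -0.1837, 0.0627]
ee_rot: [0.274, 0.654, 0.272, -0.651]
contact_force: [2.7, 2.3, 5.0]
width: 0.0097
```

```bash
python3 s.py
```

```text
t 8.17 p [ 0.5524 -0.1837  0.0627] psi -44.54 q [-0.44  0.4   1.7   0.    1.04  0.33] F [2.68 2.28 5.01] M [ 0.44  -0.479  0.482] w 0.0097
e6 0.466
```

{"op": "step_arm", "data": {
  "increments": [
    {"grip": 0, "delta_pos": [0, 0, 0], "twist": -1.5},
    {"grip": 0, "delta_pos": [0, 0, 0], "twist": -1.5},
    {"grip": 0, "delta_pos": [0, 0, 0], "twist": 0},
    {"grip": 0, "delta_pos": [0, 0, 0], "twist": 0},
    {"grip": 0, "delta_pos": [0, 0, 0], "twist": 0},
    {"grip": 0, "delta_pos": [0, 0, 0], "twist": 0}
  ]
}}

```text
clock: 8.67
position: [0.5524, -0.1838, 0.0627]
ee_rot: [0.257, 0.661, 0.255, -0.657]
contact_force: [2.9, 2.7, 5.3]
width: 0.0096
```

```bash
python3 s.py
```

```text
t 8.67 p [ 0.5524 -0.1838  0.0627] psi -47.53 q [-0.44  0.4   1.7   0.    1.04  0.39] F [2.86 2.73 5.28] M [ 0.455 -0.47   0.525] w 0.0096
e6 0.533
```

The paused torque reads about 0.53 N m, so the plug is snug. I'll release it, lift, and go to the cap.

{"op": "step_arm", "data": {
  "increments": [
    {"grip": 1, "delta_pos": [0, 0, 0], "twist": 0},
    {"grip": 1, "delta_pos": [0, 0, 0], "twist": 0},
    {"grip": 1, "delta_pos": [0, 0, 0], "twist": 0},
    {"grip": 1, "delta_pos": [0, 0, 0], "twist": 0},
    {"grip": 1, "delta_pos": [0, 0, 0.02], "twist": 0},
    {"grip": 1, "delta_pos": [0, 0, 0.04], "twist": 0},
    {"grip": 1, "delta_pos": [0, 0, 0.04], "twist": 0},
    {"grip": 1, "delta_pos": [0, 0, 0.04], "twist": 0},
    {"grip": 1, "delta_pos": [0, 0.01, 0], "twist": 0},
    {"grip": 1, "delta_pos": [0, 0.03, 0], "twist": 4}
  ]
}}

```text
clock: 9.5
position: [0.5521, -0.1474, 0.204]
ee_rot: [0.28, 0.652, 0.275, -0.649]
contact_force: [0.4, 1.2, -0.8]
width: 0.0856
```

{"op": "step_arm", "data": {
  "increments": [
    {"grip": 1, "delta_pos": [0, 0.04, 0], "twist": 6},
    {"grip": 1, "delta_pos": [0, 0.04, 0], "twist": 6},
    {"grip": 1, "delta_pos": [0, 0.04, 0], "twist": 6},
    {"grip": 1, "delta_pos": [0, 0.04, 0], "twist": 6},
    {"grip": 1, "delta_pos": [0, 0.04, 0], "twist": 6},
    {"grip": 1, "delta_pos": [0, 0.04, 0], "twist": 6},
    {"grip": 1, "delta_pos": [0, 0.04, 0], "twist": 6},
    {"grip": 1, "delta_pos": [0, 0.03, 0], "twist": 0},
    {"grip": 1, "delta_pos": [0, 0, 0], "twist": 0},
    {"grip": 1, "delta_pos": [0, 0, 0], "twist": 0}
  ]
}}

```text
clock: 10.33
position: [0.5493, 0.1676, 0.2004]
ee_rot: [-0.493, -0.506, -0.494, 0.507]
contact_force: [-0.1, -0.4, -0.3]
width: 0.0855
```

Run:
```python
from h import *
snap('top','t2');snap('top','t3');brief();d=wsnap('w4');print(wproj(d,[.5488,.1847,.0865]),brief()['qpos'])
```

```text
t 10.43 p [0.5496 0.1655 0.2006] psi -1.66 q [ 0.17  0.28  1.51 -0.    1.35  0.2 ] F [ 0.36 -0.34 -0.08] M [ 0.034  0.033 -0.001] w 0.0852
t 10.48 p [0.5497 0.1651 0.2008] psi -1.72 q [ 0.17  0.28  1.51 -0.    1.35  0.2 ] F [-0.26 -0.34 -0.18] M [0.041 0.07  0.002] w 0.0849
[253.55571126 164.79669108] [ 1.71150814e-01  2.77311474e-01  1.51377795e+00 -8.69414312e-04
  1.35123992e+00  2.01318949e-01]
```

View pics/w4.png

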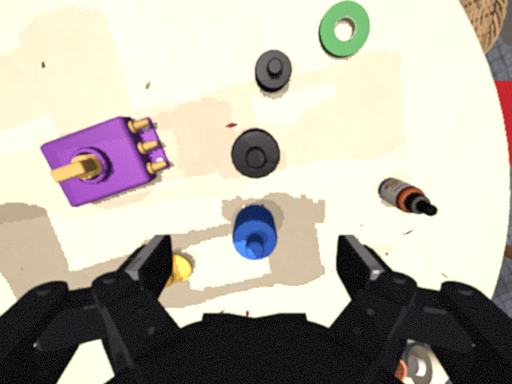

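The wrist view shows the larger black cap at (256,153) with its knob at (257,158). The blue cap is at (255,233) and the small black one at (273,70). Both lie along y, so keeping the jaws along x clears them.

Run:
```python
from h import *
d=load('w4');print(wray(d,257,158,.0865).round(4));s=brief()
im=cv2.imread('pics/w4.png')[120:200,200:310];b=cv2.imread('pics/t3.png')[140:230,305:395]
o=np.hstack([cv2.resize(im,(440,320),interpolation=2),np.clip(cv2.resize(b,(320,320),interpolation=2)*1.6,0,255).astype(np.uint8)]);cv2.imwrite('pics/c4.png',o)
```

```text
[0.5526 0.1917 0.0865]
t 10.48 p [0.5497 0.1651 0.2008] psi -1.72 q [ 0.17  0.28  1.51 -0.    1.35  0.2 ] F [-0.26 -0.34 -0.18] M [0.041 0.07  0.002] w 0.0849
```

View pics/c4.png

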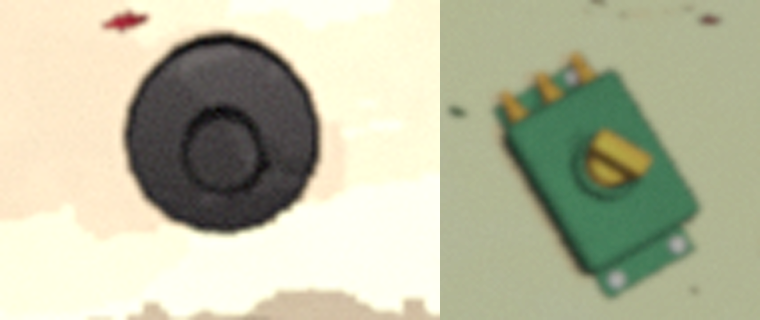

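Run:
```python
from h import *
d=load('w4')
print(wray(d,255.5,158,.0865).round(4),wray(d,255.5,153,.05).round(4))
brief();d=wsnap('w5');im=cv2.imread('pics/w5.png')
def blob(im,box,th):
    x0,y0,x1,y1=box;m=(im[y0:y1,x0:x1].max(2)<th).astype(np.uint8);n,l,st,c=cv2.connectedComponentsWithStats(m)
    i=1+np.argmax(st[1:,4]);return st[i]+np.array([x0,y0,0,0,0])
print('wrist',blob(im,(215,115,300,195),110))
t=load('t3');it=cv2.imread('pics/t3.png');print('top',blob(it,(168,165,208,212),60),it[200,150],it[185,187])
# predicted silhouettes
a=np.linspace(0,6.28,60)
pts=lambda x,y:np.array([[x+.029*np.cos(k),y+.029*np.sin(k),z] for k in a for z in(.0,.06)])
R=cv2.Rodrigues(np.array(t['rvec'],float))[0];tt=np.array(t['tvec']).ravel()
for x,y in[(.549,.185),(.5515,.190)]:
    P=pts(x,y);w=np.array([wproj(d,p) for p in P]);c=P@R.T+tt;q=c[:,:2]/c[:,2:]*[t['fx'],t['fy']]+[t['cx'],t['cy']]
    print(x,y,'wrist',w.min(0),w.max(0),'top',q.min(0),q.max(0))
```

```text
[0.551  0.1918 0.0865] [0.5512 0.1925 0.05  ]
t 10.48 p [0.5497 0.1651 0.2008] psi -1.72 q [ 0.17  0.28  1.51 -0.    1.35  0.2 ] F [-0.26 -0.34 -0.18] M [0.041 0.07  0.002] w 0.0849
wrist [ 231  128   48   50 1828]
top [168 165  40  44 985] [ 92 113 110] [16 17 16]
0.549 0.185 wrist [228.16005846 131.89764339] [279.06996761 185.13468968] top [175.41298712 174.97090303] [204.10988342 204.7537589 ]
0.5515 0.19 wrist [230.11854553 127.96063787] [281.24899231 180.89246727] top [173.19200258 173.91502304] [202.00589861 203.73554538]
```

{"op": "step_arm", "data": {
  "increments": [
    {"grip": 0.7, "delta_pos": [0.0012, 0.0128, 0], "twist": 1.7},
    {"grip": 0.7, "delta_pos": [0, 0.0128, 0], "twist": 0},
    {"grip": 0.7, "delta_pos": [0, 0, -0.04], "twist": 0},
    {"grip": 0.7, "delta_pos": [0, 0, -0.04], "twist": 0},
    {"grip": 0.7, "delta_pos": [0, 0, -0.03], "twist": 0},
    {"grip": 0.7, "delta_pos": [0, 0, -0.015], "twist": 0},
    {"grip": 0.7, "delta_pos": [0, 0, -0.007], "twist": 0},
    {"grip": 0.7, "delta_pos": [0, 0, 0], "twist": 0},
    {"grip": 0.7, "delta_pos": [0, 0, 0], "twist": 0}
  ]
}}

```text
clock: 11.28
position: [0.552, 0.1925, 0.0698]
ee_rot: [0.5, 0.5, 0.5, -0.499]
contact_force: [0.1, -0.3, 1.3]
width: 0.0598
```

Run:
```python
from h import *
brief();wsnap('w6');brief()
```

```text
t 11.28 p [0.552  0.1925 0.0698] psi 0.05 q [0.22 0.39 1.69 0.   1.06 0.22] F [ 0.06 -0.35  1.35] M [0.019 0.032 0.005] w 0.0598
t 11.33 p [0.5525 0.1925 0.0705] psi 0.04 q [0.22 0.39 1.69 0.   1.06 0.22] F [-0.27  0.44 -0.75] M [-0.028  0.013 -0.052] w 0.0597
```

View pics/w6.png

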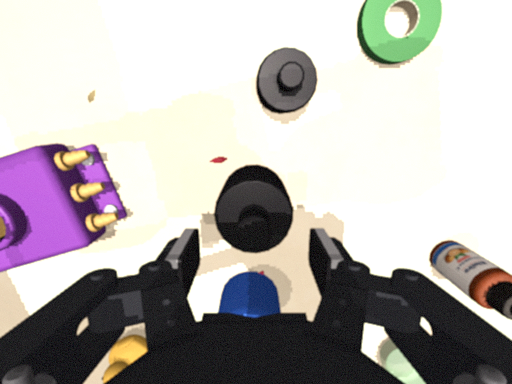

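The cap's top face is centred at about (254,210), between the jaws. I'll check it against the projection.

Run:
```python
from h import *
d=load('w6');a=np.linspace(0,6.28,60)
for y in(.188,.190,.192):
    q=np.array([wproj(d,[.552+.029*np.cos(k),y+.029*np.sin(k),.06]) for k in a]);print(y,q.min(0).round(1),q.max(0).round(1))
im=cv2.imread('pics/w6.png');g=im.max(2);print(g[160:262:2,250].tolist(),g[150:262:4,266].tolist());print(g[208,205:305:2].tolist())
```

```text
0.188 [213.6 182.4] [296.6 260.1]
0.19 [213.5 179.5] [296.7 257.6]
0.192 [213.4 176.5] [296.8 255.1]
[255, 255, 232, 27, 25, 24, 24, 19, 22, 33, 39, 81, 69, 67, 69, 63, 64, 66, 55, 60, 57, 61, 48, 33, 21, 30, 16, 12, 36, 43, 46, 48, 42, 24, 33, 36, 30, 31, 25, 21, 18, 13, 15, 33, 6, 27, 132, 243, 240, 238, 241] [255, 255, 255, 255, 247, 24, 15, 24, 34, 66, 66, 63, 57, 55, 51, 31, 16, 12, 28, 28, 18, 28, 31, 28, 24, 111, 237, 240]
[255, 255, 255, 255, 255, 129, 36, 54, 55, 57, 51, 54, 60, 57, 57, 55, 51, 58, 48, 37, 27, 24, 25, 18, 25, 24, 21, 25, 28, 34, 55, 57, 52, 51, 58, 57, 55, 52, 52, 54, 49, 55, 51, 19, 204, 255, 232, 228, 226, 234]
```

The cap is centred in y to within 1 mm. I'll lower and grip.

{"op": "step_arm", "data": {
  "increments": [
    {"grip": 0.7, "delta_pos": [0, 0, -0.005], "twist": 0},
    {"grip": 0, "delta_pos": [0, 0, 0], "twist": 0},
    {"grip": 0, "delta_pos": [0, 0, 0], "twist": 0},
    {"grip": 0, "delta_pos": [0, 0, 0], "twist": 0},
    {"grip": 0, "delta_pos": [0, 0, 0], "twist": 0},
    {"grip": 0, "delta_pos": [0, 0, 0], "twist": 0},
    {"grip": 0, "delta_pos": [0, 0, 0], "twist": 0},
    {"grip": 0, "delta_pos": [0, 0, 0], "twist": 0}
  ],
  "force": 40
}}

```text
clock: 12.0
position: [0.5511, 0.1919, 0.0642]
ee_rot: [0.5, 0.5, 0.5, -0.5]
contact_force: [0.4, -0.7, 0.1]
width: -0.0001
```

```bash
python3 s.py
```

```text
t 12.0 p [0.5511 0.1919 0.0642] psi 0.04 q [ 0.22  0.4   1.69 -0.    1.05  0.22] F [ 0.35 -0.67  0.11] M [ 0.011  0.025 -0.021] w -0.0001
e6 0.0
```

Run:
```python
from h import *
wsnap('w7');snap('scene','s2')
a=cv2.imread('pics/w7.png');b=cv2.imread('pics/s2.png')[130:230,150:290]
cv2.imwrite('pics/c7.png',np.hstack([a[120:320,130:380],np.clip(cv2.resize(b,(280,200),interpolation=2)*1.3,0,255).astype(np.uint8)]))
```

```text
(no output)
```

View pics/c7.png

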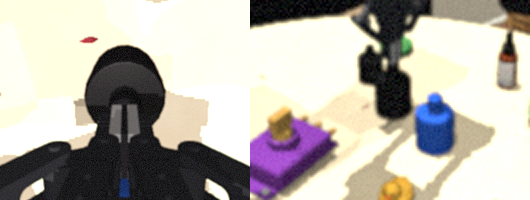

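The fingers shut fully, so the knob isn't between them. I'll overlay the predicted cap wireframe on both views to see why.

Run:
```python
from h import *
a=np.linspace(0,2*np.pi,40);out=[]
for f in('w6','w7'):
    d=load(f);im=cv2.imread(f'pics/{f}.png');im=np.clip(255*(im/255.)**.5,0,255).astype(np.uint8)[140:290,190:325];im=cv2.resize(im,None,fx=2.9,fy=2.9,interpolation=2)
    raw=im.copy()
    for r,z,c in((.029,0,(0,0,255)),(.029,.06,(0,255,0)),(.011,.0865,(255,0,255))):
        q=np.array([wproj(d,[.5515+r*np.cos(k),.192+r*np.sin(k),z]) for k in a]);cv2.polylines(im,[((q-[190,140])*2.9).astype(int)],True,c,1)
    p=wproj(d,d['W'][:3,3]*0+np.r_[.551,.192,.064]);print(f,p,d['W'][:3,3]);cv2.circle(im,tuple(((p-[190,140])*2.9).astype(int)),3,(255,255,0),-1)
    out.append(im if f=='w7' else np.hstack([im]))
cv2.imwrite('pics/c8.png',np.hstack(out))
print(np.hstack(out).shape)
```

```text
w6 [253.68125301 219.44150584] [0.55107083 0.25808021 0.23882708]
w7 [254.93270412 221.61639611] [0.55042859 0.2575952  0.2332314 ]
(435, 784, 3)
```

View pics/c8.png

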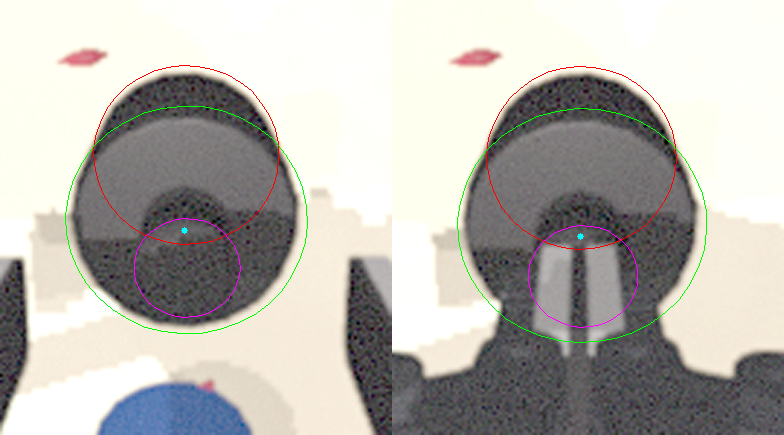

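In both views the knob is still in place, and the fingertips appear to sit above it, not around it. So this cap is shorter than stated, or it sits lower. I'll check its height in the scene camera, which has a shallow view, and use the blue and small caps for comparison.

Run:
```python
from h import *
d=load('s1');im=cv2.imread('pics/s1.png')
R=cv2.Rodrigues(np.array(d['rvec'],float))[0];tt=np.array(d['tvec']).ravel()
def pr(P):
    c=np.atleast_2d(P)@R.T+tt;return c[:,:2]/c[:,2:]*[d['fx'],d['fy']]+[d['cx'],d['cy']]
a=np.linspace(0,6.28,60);ring=lambda r,z,x=.551,y=.190:pr([[x+r*np.cos(k),y+r*np.sin(k),z] for k in a])
for r,z in((.029,0),(.029,.06),(.011,.0865)):
    q=ring(r,z);print(z,q.min(0).round(1),q.max(0).round(1))
t=load('t1');tc=-cv2.Rodrigues(np.array(t['rvec'],float))[0].T@np.array(t['tvec']).ravel()
g=im.max(2)
print('cols 200..245'); 
for v in range(156,196,2): print(v,''.join('#' if x<45 else ('+' if x<80 else '.') for x in g[v,198:260]))
```

```text
0 [211.9 179.3] [230.5 190.3]
0.06 [211.1 163.5] [230.3 174.3]
0.0865 [216.8 159.4] [224.1 163.5]
cols 200..245
156 .........+####+..+++..........+...............................
158 .......+#########+.....++.....................................
160 .......##########+............................................
162 .......##########+...+###+....................................
164 .......+##########...#####....................................
166 .......#####################+.................................
168 .......+######################+...............................
170 ........+######################+..............................
172 ..............+################+..............................
174 ...............+###############+..............................
176 ...............+###############+..............................
178 ...............+################..............................
180 ...............+################..............................
182 ...............+################+.............................
184 ................################+.............................
186 ................+##############+..............................
188 ...................++#######++................................
190 ..............................................................
192 ..............................................................
194 ..............................................................
```

Run:
```python
from h import *
d=load('w2');f=lambda x,y,z=.04:wray(d,180+x/5.457,150+y/5.457,z)
# deck corners in c2 crop
c=[f(185,92),f(612,222),f(500,535),f(90,405)];print('deck',[np.linalg.norm(c[i]-c[(i+1)%4]).round(4) for i in range(4)])
d7=load('w7')
for z in(.064,.07,.075,.08,.09):print(z,[((wproj(d7,[.551,y,z])-[190,140])*2.9).round()[1] for y in(.181,.192,.203)])
d=load('s1');im=cv2.imread('pics/s1.png');t=load('t1');it=cv2.imread('pics/t1.png')
m=((im[:,:,0].astype(int)-im[:,:,2])>40)[165:215,225:262];v,u=np.nonzero(m);print('blue scene',u.min()+225,u.max()+225,v.min()+165,v.max()+165)
for r in range(0,50,2):print(r+165,''.join('#' if k else '.' for k in m[r]))
p=ray(t,233,190,.03);print(p)
R=cv2.Rodrigues(np.array(d['rvec'],float))[0];tt=np.array(d['tvec']).ravel();a=np.linspace(0,6.28,60)
for r,z in((.029,0),(.029,.06),(.011,.0865)):
    c=np.array([[p[0]+r*np.cos(k),p[1]+r*np.sin(k),z] for k in a])@R.T+tt;q=c[:,:2]/c[:,2:]*[d['fx'],d['fy']]+[d['cx'],d['cy']];print(z,q.min(0).round(1),q.max(0).round(1))
```

```text
deck [np.float64(0.1022), np.float64(0.083), np.float64(0.1043), np.float64(0.0798)]
0.064 [np.float64(281.0), np.float64(237.0), np.float64(191.0)]
0.07 [np.float64(292.0), np.float64(247.0), np.float64(199.0)]
0.075 [np.float64(302.0), np.float64(255.0), np.float64(207.0)]
0.08 [np.float64(313.0), np.float64(265.0), np.float64(215.0)]
0.09 [np.float64(335.0), np.float64(285.0), np.float64(232.0)]
blue scene 233 251 176 206
165 .....................................
167 .....................................
169 .....................................
171 .....................................
173 .....................................
175 .....................................
177 ...............#####.................
179 ..............#######................
181 ............###########..............
183 .........#################...........
185 ........###################..........
187 ........###################..........
189 ........##################...........
191 .........#################...........
193 .........#################...........
195 .........#################...........
197 .........#################...........
199 .........#################...........
201 .........#################...........
203 ..........###############............
205 ............###########..............
207 .....................................
209 .....................................
211 .....................................
213 .....................................
[0.54829527 0.08640775 0.03      ]
0 [231.8 195.2] [251.4 207.5]
0.06 [231.5 179. ] [251.8 191.1]
0.0865 [237.8 175.2] [245.6 179.7]
```

By image geometry the knob top is where the model says (row 219 against a predicted 218). The shut fingertips lie just over the knob, so the real tips are about 20 mm higher than the reported TCP. I'll open, go 14 mm deeper while watching the force, and grip again.

{"op": "step_arm", "data": {
  "increments": [
    {"grip": 0.7, "delta_pos": [0, 0, 0], "twist": 0},
    {"grip": 0.7, "delta_pos": [0, 0, 0], "twist": 0},
    {"grip": 0.7, "delta_pos": [0, 0, 0], "twist": 0},
    {"grip": 0.7, "delta_pos": [0, 0, 0], "twist": 0},
    {"grip": 0.7, "delta_pos": [0, 0, -0.004], "twist": 0},
    {"grip": 0.7, "delta_pos": [0, 0, -0.004], "twist": 0},
    {"grip": 0.7, "delta_pos": [0, 0, -0.003], "twist": 0},
    {"grip": 0.7, "delta_pos": [0, 0, -0.003], "twist": 0},
    {"grip": 0.7, "delta_pos": [0, 0, 0], "twist": 0}
  ]
}}

```text
clock: 12.85
position: [0.5504, 0.1917, 0.0492]
ee_rot: [0.5, 0.499, 0.5, -0.5]
contact_force: [-0.5, -0.9, 1.0]
width: 0.0594
```

```bash
python3 s.py; python3 -c "
from rig import manip
print(manip.grasp_offset)"
```

```text
t 12.85 p [0.5504 0.1917 0.0492] psi 0.04 q [ 0.22  0.41  1.71 -0.    1.02  0.22] F [-0.45 -0.87  1.  ] M [-0.042  0.001  0.008] w 0.0594
e6 0.0
0.0187
```

{"op": "step_arm", "data": {
  "increments": [
    {"grip": 0, "delta_pos": [0, 0, 0], "twist": 0},
    {"grip": 0, "delta_pos": [0, 0, 0], "twist": 0},
    {"grip": 0, "delta_pos": [0, 0, 0], "twist": 0},
    {"grip": 0, "delta_pos": [0, 0, 0], "twist": 0},
    {"grip": 0, "delta_pos": [0, 0, 0], "twist": 0},
    {"grip": 0, "delta_pos": [0, 0, 0], "twist": 0},
    {"grip": 0, "delta_pos": [0, 0, 0], "twist": 0}
  ],
  "force": 30
}}

```text
clock: 13.43
position: [0.5515, 0.192, 0.0504]
ee_rot: [0.5, 0.5, 0.5, -0.5]
contact_force: [0.2, -0.1, 1.6]
width: 0.0204
```

Run:
```python
from h import *
brief();wsnap('w8')
d=load('w8');im=cv2.imread('pics/w8.png');im=np.clip(255*(im/255.)**.5,0,255).astype(np.uint8)[140:340,150:365];cv2.imwrite('pics/c9.png',cv2.resize(im,None,fx=2.9,fy=2.9,interpolation=2))
```

```text
t 13.43 p [0.5515 0.192  0.0504] psi 0.05 q [ 0.22  0.41  1.71 -0.    1.02  0.22] F [ 0.23 -0.06  1.58] M [ 0.033 -0.067 -0.051] w 0.0204
```

The width reads 20.4 mm, so the knob is between the pads. I'll regrip 6 mm deeper for a firmer hold.

{"op": "step_arm", "data": {
  "increments": [
    {"grip": 0.5, "delta_pos": [0, 0, 0], "twist": 0},
    {"grip": 0.5, "delta_pos": [0, 0, 0], "twist": 0},
    {"grip": 0.5, "delta_pos": [0, 0, -0.003], "twist": 0},
    {"grip": 0.5, "delta_pos": [0, 0, -0.003], "twist": 0},
    {"grip": 0, "delta_pos": [0, 0, 0], "twist": 0},
    {"grip": 0, "delta_pos": [0, 0, 0], "twist": 0},
    {"grip": 0, "delta_pos": [0, 0, 0], "twist": 0},
    {"grip": 0, "delta_pos": [0, 0, 0], "twist": 0},
    {"grip": 0, "delta_pos": [0, 0, 0], "twist": 0},
    {"grip": 0, "delta_pos": [0, 0, 0], "twist": 0}
  ],
  "force": 50
}}

```text
clock: 14.32
position: [0.551, 0.1919, 0.044]
ee_rot: [0.5, 0.5, 0.5, -0.5]
contact_force: [0.5, -0.4, -0.0]
width: 0.02
```

```bash
python3 s.py
```

```text
t 14.32 p [0.551  0.1919 0.044 ] psi 0.04 q [ 0.22  0.42  1.72 -0.    1.    0.22] F [ 0.54 -0.37 -0.01] M [-0.047 -0.019 -0.038] w 0.02
e6 -0.0
```

{"op": "step_arm", "data": {
  "increments": [
    {"grip": 0, "delta_pos": [0, 0, 0.005], "twist": 0},
    {"grip": 0, "delta_pos": [0, 0, 0.01], "twist": 0},
    {"grip": 0, "delta_pos": [0, 0, 0.015], "twist": 0},
    {"grip": 0, "delta_pos": [0, 0, 0.02], "twist": 0},
    {"grip": 0, "delta_pos": [0, 0, 0.02], "twist": 0},
    {"grip": 0, "delta_pos": [0, 0, 0.02], "twist": 0},
    {"grip": 0, "delta_pos": [0, 0, 0.02], "twist": 0},
    {"grip": 0, "delta_pos": [0, 0, 0.01], "twist": 0},
    {"grip": 0, "delta_pos": [0, 0, 0], "twist": 0}
  ]
}}

```text
clock: 15.07
position: [0.5531, 0.1924, 0.1676]
ee_rot: [0.502, 0.502, 0.499, -0.498]
contact_force: [-0.4, 0.3, -1.2]
width: 0.0203
```

```bash
python3 s.py
```

```text
t 15.07 p [0.5531 0.1924 0.1676] psi 0.05 q [ 0.22  0.31  1.55 -0.    1.27  0.22] F [-0.43  0.34 -1.22] M [0.027 0.01  0.023] w 0.0203
e6 0.0
```

The cap is lifted and the weight shows. I'll carry it above the port.

{"op": "step_arm", "data": {
  "increments": [
    {"grip": 0, "delta_pos": [0, -0.015, 0], "twist": 0},
    {"grip": 0, "delta_pos": [0, -0.03, 0], "twist": 0},
    {"grip": 0, "delta_pos": [0, -0.03, 0], "twist": 0},
    {"grip": 0, "delta_pos": [0, -0.03, 0], "twist": 0},
    {"grip": 0, "delta_pos": [0, -0.03, 0], "twist": 0},
    {"grip": 0, "delta_pos": [0, -0.03, 0], "twist": 0},
    {"grip": 0, "delta_pos": [0, -0.03, 0], "twist": 0},
    {"grip": 0, "delta_pos": [0, -0.03, 0], "twist": 0},
    {"grip": 0, "delta_pos": [0, -0.03, 0], "twist": 0},
    {"grip": 0, "delta_pos": [0, -0.03, 0], "twist": 0}
  ]
}}

```text
clock: 15.9
position: [0.5501, -0.0943, 0.163]
ee_rot: [0.5, 0.5, 0.501, -0.5]
contact_force: [0.2, -0.0, -0.7]
width: 0.0199
```

{"op": "step_arm", "data": {
  "increments": [
    {"grip": 0, "delta_pos": [0, -0.03, 0], "twist": 0},
    {"grip": 0, "delta_pos": [0, -0.03, 0], "twist": 0},
    {"grip": 0, "delta_pos": [0, -0.02, 0], "twist": 0},
    {"grip": 0, "delta_pos": [0, -0.011, 0], "twist": 0},
    {"grip": 0, "delta_pos": [0, 0, 0], "twist": 0},
    {"grip": 0, "delta_pos": [0, 0, 0], "twist": 0},
    {"grip": 0, "delta_pos": [0, 0, 0], "twist": 0},
    {"grip": 0, "delta_pos": [0, 0, 0], "twist": 0}
  ]
}}

```text
clock: 16.57
position: [0.5509, -0.1825, 0.164]
ee_rot: [0.5, 0.5, 0.501, -0.499]
contact_force: [0.1, -0.7, -1.4]
width: 0.0196
```

Run:
```python
from h import *
brief();d=wsnap('w9');s=brief()
a=np.linspace(0,2*np.pi,40);x,y,z0=s['position'][0],s['position'][1],s['position'][2]-.044
im=cv2.imread('pics/w9.png');im=np.clip(255*(im/255.)**.6,0,255).astype(np.uint8)[100:300,170:340];im=cv2.resize(im,None,fx=3,fy=3,interpolation=2)
for cx,cy,r,z,c in((x,y,.029,z0,(0,0,255)),(x,y,.029,z0+.06,(0,255,0)),(.551,-.184,.022,.054,(255,0,255))):
    q=np.array([wproj(d,[cx+r*np.cos(k),cy+r*np.sin(k),z]) for k in a]);cv2.polylines(im,[((q-[170,100])*3).astype(int)],True,c,1)
cv2.imwrite('pics/c10.png',im)
snap('scene','s3');snap('top','t4')
```

```text
t 16.57 p [ 0.5509 -0.1825  0.164 ] psi 0.13 q [-0.44  0.31  1.56  0.    1.27 -0.44] F [ 0.09 -0.74 -1.44] M [-0.046 -0.01   0.002] w 0.0196
t 16.62 p [ 0.551  -0.1826  0.1641] psi 0.14 q [-0.44  0.31  1.56  0.    1.27 -0.44] F [-0.36  0.29 -2.1 ] M [ 0.044 -0.012  0.006] w 0.0199
```

View pics/c10.png

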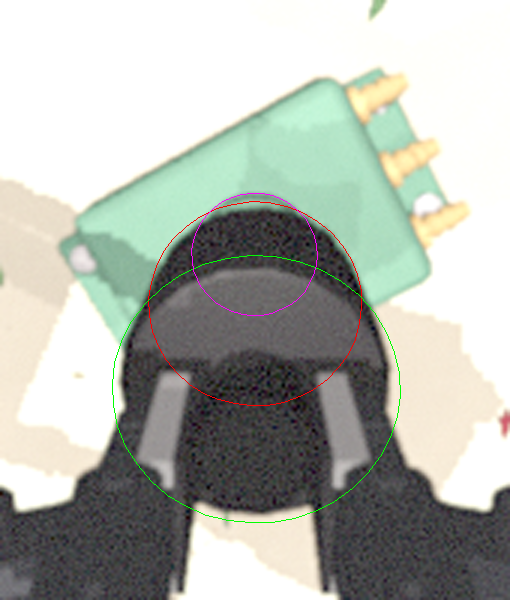

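The cap hangs upright where modelled, and the rim outline matches the manifold port to within about 2 px. That is my last viewable picture, so from here I go by force. I'll shift 2 mm in -y and lower.

{"op": "step_arm", "data": {
  "increments": [
    {"grip": 0, "delta_pos": [0, -0.002, -0.015], "twist": 0},
    {"grip": 0, "delta_pos": [0, 0, -0.015], "twist": 0},
    {"grip": 0, "delta_pos": [0, 0, -0.012], "twist": 0},
    {"grip": 0, "delta_pos": [0, 0, -0.01], "twist": 0},
    {"grip": 0, "delta_pos": [0, 0, -0.008], "twist": 0},
    {"grip": 0, "delta_pos": [0, 0, 0], "twist": 0},
    {"grip": 0, "delta_pos": [0, 0, 0], "twist": 0}
  ]
}}

```text
clock: 17.3
position: [0.5511, -0.1858, 0.104]
ee_rot: [0.5, 0.5, 0.5, -0.5]
contact_force: [-0.4, -0.7, -0.6]
width: 0.0198
```

```bash
python3 s.py
```

```text
t 17.3 p [ 0.5511 -0.1858  0.104 ] psi 0.06 q [-0.44  0.36  1.65  0.    1.14 -0.45] F [-0.38 -0.69 -0.59] M [-0.031 -0.024 -0.002] w 0.0198
e6 0.0
```

{"op": "step_arm", "data": {
  "increments": [
    {"grip": 0, "delta_pos": [0, 0.001, -0.003], "twist": 0},
    {"grip": 0, "delta_pos": [0, 0, -0.003], "twist": 0},
    {"grip": 0, "delta_pos": [0, 0, -0.003], "twist": 0},
    {"grip": 0, "delta_pos": [0, 0, 0], "twist": 0},
    {"grip": 0, "delta_pos": [0, 0, 0], "twist": 0}
  ]
}}

```text
clock: 17.72
position: [0.551, -0.1851, 0.0951]
ee_rot: [0.5, 0.5, 0.5, -0.5]
contact_force: [-0.1, -0.9, -1.9]
width: 0.0202
```

```bash
python3 s.py
```

```text
t 17.72 p [ 0.551  -0.1851  0.0951] psi 0.04 q [-0.44  0.37  1.66  0.    1.12 -0.44] F [-0.07 -0.88 -1.88] M [-0.001 -0.03  -0.019] w 0.0202
e6 0.0
```

Still no contact, and the rim should now be past the collar's top (TCP 0.095, below 0.098). I'll continue to the deck.

{"op": "step_arm", "data": {
  "increments": [
    {"grip": 0, "delta_pos": [0, 0, -0.003], "twist": 0},
    {"grip": 0, "delta_pos": [0, 0, -0.003], "twist": 0},
    {"grip": 0, "delta_pos": [0, 0, -0.003], "twist": 0},
    {"grip": 0, "delta_pos": [0, 0, -0.001], "twist": 0},
    {"grip": 0, "delta_pos": [0, 0, 0], "twist": 0},
    {"grip": 0, "delta_pos": [0, 0, 0], "twist": 0}
  ]
}}

```text
clock: 18.22
position: [0.551, -0.1851, 0.085]
ee_rot: [0.5, 0.5, 0.5, -0.5]
contact_force: [-0.1, 1.0, -0.5]
width: 0.0201
```

```bash
python3 s.py
```

```text
t 18.22 p [ 0.551  -0.1851  0.085 ] psi 0.05 q [-0.44  0.38  1.67  0.    1.09 -0.44] F [-0.07  1.01 -0.48] M [ 0.014 -0.014 -0.012] w 0.0201
e6 0.0
```

{"op": "step_arm", "data": {
  "increments": [
    {"grip": 0, "delta_pos": [0, 0, -0.001], "twist": 0},
    {"grip": 0, "delta_pos": [0, 0, -0.001], "twist": 0},
    {"grip": 0, "delta_pos": [0, 0, 0], "twist": 0},
    {"grip": 0, "delta_pos": [0, 0, 0], "twist": 0}
  ]
}}

```text
clock: 18.55
position: [0.5515, -0.1853, 0.0837]
ee_rot: [0.501, 0.5, 0.5, -0.5]
contact_force: [0.2, 0.3, 2.7]
width: 0.02
```

```bash
python3 s.py
```

```text
t 18.55 p [ 0.5515 -0.1853  0.0837] psi 0.04 q [-0.44  0.38  1.67  0.    1.09 -0.44] F [0.23 0.29 2.68] M [0.003 0.044 0.034] w 0.02
e6 -0.001
```

The cap touched down at the expected height (0.084 against 0.044 + 0.040). I'll release and retreat.

{"op": "step_arm", "data": {
  "increments": [
    {"grip": 0.8, "delta_pos": [0, 0, 0], "twist": 0},
    {"grip": 0.8, "delta_pos": [0, 0, 0], "twist": 0},
    {"grip": 0.8, "delta_pos": [0, 0, 0], "twist": 0},
    {"grip": 0.8, "delta_pos": [0, 0, 0], "twist": 0},
    {"grip": 0.8, "delta_pos": [0, 0, 0.015], "twist": 0},
    {"grip": 0.8, "delta_pos": [0, 0, 0.03], "twist": 0},
    {"grip": 0.8, "delta_pos": [0, 0, 0.04], "twist": 0},
    {"grip": 0.8, "delta_pos": [0, 0.02, 0.04], "twist": 0},
    {"grip": 0.8, "delta_pos": [0, 0.03, 0], "twist": 0},
    {"grip": 0.8, "delta_pos": [-0.01, 0.04, 0], "twist": 0}
  ]
}}

```text
clock: 19.38
position: [0.5448, -0.0982, 0.2083]
ee_rot: [0.502, 0.502, 0.496, -0.499]
contact_force: [0.9, 1.0, -0.6]
width: 0.0683
```

{"op": "step_arm", "data": {
  "increments": [
    {"grip": 0.8, "delta_pos": [-0.02, 0.035, 0], "twist": 0},
    {"grip": 0.8, "delta_pos": [-0.02, 0.035, 0], "twist": 0},
    {"grip": 0.8, "delta_pos": [-0.02, 0.035, 0], "twist": 0},
    {"grip": 0.8, "delta_pos": [-0.02, 0.02, 0], "twist": 0},
    {"grip": 0.8, "delta_pos": [0, 0, 0], "twist": 0},
    {"grip": 0.8, "delta_pos": [0, 0, 0], "twist": 0},
    {"grip": 0.8, "delta_pos": [0, 0, 0], "twist": 0}
  ]
}}

```text
clock: 19.97
position: [0.4618, 0.0282, 0.2057]
ee_rot: [0.501, 0.5, 0.5, -0.5]
contact_force: [0.4, -0.7, -0.2]
width: 0.0681
```

Run:
```python
from h import *
brief()
for n,f in(('top','t5'),('scene','s5')):
    d=snap(n,f);R=cv2.Rodrigues(np.array(d['rvec'],float))[0];tt=np.array(d['tvec']).ravel();a=np.linspace(0,6.28,60)
    g=cv2.imread(f'pics/{f}.png');x0,y0,x1,y1=(325,165,385,215) if n=='top' else(285,200,345,265)
    m=(g.max(2)<38).astype(np.uint8)[y0:y1,x0:x1]
    k,l,st,c=cv2.connectedComponentsWithStats(m);i=1+np.argmax(st[1:,4]);print(n,'seen',st[i][:2]+[x0,y0],st[i][:2]+st[i][2:4]+[x0,y0])
    P=np.array([[.551+r*np.cos(k),-.185+r*np.sin(k),z] for r,z in((.029,.04),(.029,.1),(.011,.1265)) for k in a]);c=P@R.T+tt;q=c[:,:2]/c[:,2:]*[d['fx'],d['fy']]+[d['cx'],d['cy']];print('pred',q.min(0).round(1),q.max(0).round(1))
    for r in m[::2]:print(''.join('#' if k else '.' for k in r))
```

```text
t 19.97 p [0.4618 0.0282 0.2057] psi 0.07 q [-0.09  0.1   1.73 -0.    1.31 -0.09] F [ 0.41 -0.66 -0.23] M [-0.021 -0.039 -0.   ] w 0.0681
top seen [340 170] [369 198]
pred [338.2 168. ] [370.1 199. ]
..........#.................................................
..........##................................................
..........#.................................................
..........#..............############.......................
..........#............#################....................
..........#.........#####################...................
.........##.......#########################.................
........##.......##########################.................
.......###......############################................
........#......############################.................
.......##......#############################................
......##.......############################.................
.....##........###########################..................
.....###........########################....................
.....###.........######################.......
[... 2001 characters left out ...]
########.....................
...................###################......................
.....................################.......................
...........................#######..........................
............................................................
............................................................
............................................................
............................................................
............................................................
............................................................
............................................................
............................................................
```

Both cameras match a cap that is upright and seated on the deck at (0.551, -0.185). I'm handing it in.

```bash
python3 -c "
from rig import manip
print(manip.sign_off())"
```

```text
the job is handed in; nothing more can be done
None
```

I handed the job in after about 20 s of robot time. The plug is snug, and the black dust cap sits over it on the green manifold.

**Plug:** I turned it about 93° clockwise in a single grip. It bit over the last 20° or so, and the paused torque read 0.525 N m at the wrist and 0.533 N m at joint 6. I did not measure how it eased back after release.

**Cap:** My first grip on the knob closed on nothing. By the images, the fingertips were roughly 20 mm higher than the reported position, so I gripped deeper and it held.
- **Seating:** It went down over the collar without snagging and touched at 0.0837 m, against an expected 0.084 m.
- **After letting go:** The top and scene images match an upright, seated cap to within about 3 px. The outlines measure slightly small, as other objects did in earlier pictures.

**Not checked:** I had used all 12 pictures before the final placing, so the last check was on pixel outlines only. I did not re-measure the duck, vase, clay pot or glue, but I saw no contact with any of them and kept the path clear of them.

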